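# Fill and tamp the pebble display tray

### The job

Make up the pebble tray for the stall: put every loose small pebble that lies in front of the tray in with those already in it, then take the wooden tamper by its handle and, holding it flat, press the pebbles down firmly until they all lie flat in one level layer, none propped up on another. Stand the tamper back upright on its cork pad, and take the polished slab from its leaning rest and stand it upright on a thin edge, free on the middle of the ledge along the tray's front, its broad face squarely toward the front. Leave the viewing stone, the jar and the magnifier where they are.

Things in the scene. Friction and masses are not known exactly. Their poses are not given: they have to be found in the camera images.
- tray: fixed wooden display tray: a square bin open at the top, inside 122 x 122 mm, walls 6 mm thick, floor 6 mm thick, rim 46 mm above the table, with a flat ledge along its front. Origin: on the table under the middle of the bin; x points away from the ledge, y along the ledge, z up. Its yaw is within 0.3 rad of the robot's x. A tall drawer chest stands about 0.1 m behind the tray (room for a wide gripper is best with its width along tray y).
- tray_ledge (a point): middle of the top of the tray's ledge, a solid flat wooden step 46 mm deep (tray x), 134 mm long (tray y), its top 20 mm above the table; it touches the front wall of the bin. Axes as the tray's.
- bed_1_mid (a point): centre of a red mottled rounded pebble, 32x38x24 mm along its own x, y, z (z up as it lies flat; grasp across x), already lying in the tray at the start
- bed_2_mid (a point): centre of a tan rounded pebble, 34x40x22 mm along its own x, y, z (z up as it lies flat; grasp across x), already lying in the tray at the start
- bed_3_mid (a point): centre of a pale rounded pebble, 26x34x20 mm along its own x, y, z (z up as it lies flat; grasp across x), already lying in the tray at the start
- bed_4_mid (a point): centre of a small red rounded pebble, 24x30x18 mm along its own x, y, z (z up as it lies flat; grasp across x), already lying in the tray at the start
- load_1_mid (a point): centre of a small red rounded pebble, 24x30x18 mm along its own x, y, z (z up as it lies flat; grasp across x), lying on the table in front of the tray at the start; may be absent
- load_2_mid (a point): centre of a tan rounded pebble, 34x40x22 mm along its own x, y, z (z up as it lies flat; grasp across x), lying on the table in front of the tray at the start; may be absent
- load_3_mid (a point): centre of a pale rounded pebble, 26x34x20 mm along its own x, y, z (z up as it lies flat; grasp across x), lying on the table in front of the tray at the start; may be absent
- load_4_mid (a point): centre of a small red rounded pebble, 24x30x18 mm along its own x, y, z (z up as it lies flat; grasp across x), lying on the table in front of the tray at the start; may be absent
- load_5_mid (a point): centre of a pale rounded pebble, 26x34x20 mm along its own x, y, z (z up as it lies flat; grasp across x), lying on the table in front of the tray at the start; may be absent
- tamper: loose wooden tamper, 0.3 kg: a flat square face plate 104 x 104 x 14 mm below, a 44 mm square collar up to 22 mm, and a square upright handle 28 x 28 mm, in line with the sides of the plate, whose top is 110 mm above the face. Origin: centre of the face (underside); z along the handle
- pad: fixed round cork pad of 140 mm diameter and 4 mm thickness, where the tamper stands at the start; origin at the centre of its underside on the table. A red vice and stones stand to its left and behind it: put the tamper down with its plate about square to the robot axes
- slab: loose polished pale stone slab, 16 mm thick (own x), 64 mm wide (own y), 85 mm high (own z), 0.22 kg; at the start it leans in the rest, its z axis 30 degrees off vertical with the upper edge toward the robot. Origin: centre of its lower thin edge
- slab_mid (a point): centre of the slab
- rest: fixed dark wooden rest for the slab, base 110 x 90 x 8 mm; a seat and a back at right angles lean 30 degrees, the back (on the robot's side, behind the slab) covers the lower 34 mm of the slab, so the upper 50 mm is free on all sides. Origin: centre of its base on the table
- green_view_stone: bystander: green viewing stone on a wooden stand, 43x56x88 mm, origin at the centre of its underside
- sample_jar_2: bystander: clear jar with a white cap, 47x47x63 mm, origin at the centre of its underside
- loupe: bystander: small folding magnifier, 31x70x13 mm, origin at the centre of its underside

How it is judged:
By the outcome, as a careful person would: the job done as asked, in the order asked, and still so for the second after the job is handed in, with the robot touching nothing.
Of load_1, load_2, load_3, load_4, load_5 only 3 to 5 are there at a start; the rules pass over those that are not, and their reading is None.
At some moment in a run one of tamper, load_1, load_2, load_3, load_4, load_5 may be knocked a few centimetres aside while the robot is not near it.
It also fails if it takes over 210 s, if anything falls off the work surface, if the arm or the gripper's body presses on something with over 40 N, if the wrist force passes 120 N, or if a joint passes its speed limit or range.

### The arm

A 6-joint arm with a two-finger parallel gripper is mounted at the origin on a cart in front of the work surface, level with it; the furniture and walls round the work are solid. World frame = base frame: x ahead of the robot, y to its left, z up, the work surface at z = 0. Lengths are in m, angles in rad, forces in N, time in s.
With the tool pointing down it reaches from about 0.25 to 0.775 m from the base axis. Payload 4 kg.
Tool frame: the origin (TCP) lies at the very end of the fingers, on their centre line; the grasp point (between the pads) lies 19 mm behind it; z points along the fingers, y is the line along which they close (so a half turn about z gives the same grasp; the last joint's range is limited). The gripper opens to 85 mm and grips with 20 to 120 N. Pads are 22 mm wide; open, the fingers measure 114 mm over their backs; the gripper's body (76 mm by 85 mm) begins 54 mm behind the grasp point. The pads swing forward as they close: fully open they stand 13 mm farther back than shut.
Start: joints at [1.237, 0.087, 1.371, -0, 1.684, -0.103], TCP at [0.126, 0.535, 0.231] pointing down, gripper open.
Joint ranges: [-3.1, 3.1], [-0.76, 2.03], [0.27, 2.55], [-1.08, 4.22], [0.17, 2.65], [-2.57, 2.57]. Speed limits (rad/s): [2.79, 2.79, 3.14, 3.14, 3.14, 3.14].

### API

Orientations are given as a unit quaternion [w, x, y, z].
In Python, from plant import env gives the robot as it stands. The module is installed in compiled form; this text tells all that it offers. Calls block until the motion is done:
- env.goto(position, orientation): joint-space move of the TCP to a pose.
- env.line_to(position, orientation=None, rate=0.15, max_force=None): straight line of the TCP; orientation=None keeps the orientation; rate is the mean speed in m/s. With max_force (N) it stops when the force on the tool has changed by that much, and returns True; else False.
- env.movej(angles): joint-space move.
- env.set_gripper(opening, newtons=None): finger opening in m; newtons is the grip in N (None keeps the last); returns when the fingers have stopped.
- env.pause(seconds).
- env.solve_ik(position, orientation): joint angles nearest the present ones, or None.
- env.sense(): the state.
- env.get_image(name): name is "scene" or "top"; returns (picture, depth): 384x512x3 uint8, blue, green, red; 384x512 float32, m along the optical axis (not along the pixel's ray), 0 where there is no reading.
- env.camera_info(name): a dict with "mtx" (3x3 intrinsics, pixels), "k1" (the pictures are not rectified: a ray, as slopes to the right and down, at radius r is drawn at 1 + k1 r^2 times it, then the intrinsics apply), "rvec" (rotation vector, rad) and "tvec" (3), from world to camera coordinates, as OpenCV has them. Camera axes: x right, y down, z forward; pixel columns grow to the right and rows downward; lengths in m; the calibration is good to about 2 mm. A picture is of the moment at which its call begins. camera_info takes no time and is no camera call.
A pose or a line that the arm cannot do raises env.MotionError and nothing moves.
- env.close_job(): hands the job in; it is judged then, once.
Trained networks look in the newest picture that a camera, given by its name, has taken for a name from the list of things; names that differ only in an ending like _2 or _b are one class to them, and where a whole thing is asked for, a point or a joint stands for the part that bears it (a point fixed in the world has none). Each returns a list of dicts, best first, with "conf" (0 to 1); they miss things now and then, are a little off and sometimes report something else, mostly with a low value. They report only what shows in the picture. A call takes as long as a camera call.
- env.silhouettes(target, camera): "mask" (384x512 bool, what is visible of it) and "bbox" ([centre column, centre row, width, height] in pixels, round what is visible of it).
- env.landmark_of(target, camera): "point" ([column, row] in pixels: a listed point, or the origin of a listed thing).
The state is a dict: "time_s": time; "joint_positions": joint angles; "qvel": joint speeds; "joint_efforts": joint torques, N m; "tcp_pos": TCP position; "tcp_rot": TCP orientation; "ft_force": force on the tool from outside, world axes, zero at the start; "ft_torque": the same for the moment, N m; "gripper_width": finger opening in m; "grasp_force": force on a finger pad.
Only numpy, scipy, OpenCV 4.12 (cv2) and the standard library are available. Lean on these libraries where they do the work, as an engineer would, in place of code of your own. Each camera call takes 0.05 s, during which the arm holds its last target. There are 200 camera calls.

## Working session

There is one attempt and no reset: what is moved stays moved. The work goes in short steps, each a Python script; the robot and the scene stay as the last script left them, time stands still between calls to the robot, and variables do not carry over. Pictures are saved under pics/ and viewed, at most 14 in all, crops included, and the job is handed in when it is done.

```bash
mkdir -p pics; cat > h.py <<'E'
import numpy as np, cv2
from plant import env
from scipy.spatial.transform import Rotation as R
def cam(n):
    c=env.camera_info(n); K=np.array(c["mtx"],float); Rm=cv2.Rodrigues(np.array(c["rvec"],float))[0]; t=np.array(c["tvec"],float).ravel()
    return K,float(c["k1"]),Rm,t
def rays(n,uv):
    K,k1,Rm,t=cam(n); uv=np.atleast_2d(np.asarray(uv,float))
    p=cv2.undistortPoints(uv.reshape(-1,1,2),K,np.array([k1,0,0,0,0.])).reshape(-1,2)
    return np.c_[p,np.ones(len(p))]
def to_world(n,uv,d):
    K,k1,Rm,t=cam(n); return (rays(n,uv)*np.asarray(d).reshape(-1,1)-t)@Rm
def on_plane(n,uv,z):
    K,k1,Rm,t=cam(n); r=rays(n,uv)@Rm; c=-Rm.T@t
    return c+r*((z-c[2])/r[:,2])[:,None]
def proj(n,P):
    K,k1,Rm,t=cam(n); c=env.camera_info(n)
    return cv2.projectPoints(np.atleast_2d(np.asarray(P,float)),np.array(c["rvec"],float),t,K,np.array([k1,0,0,0,0.]))[0].reshape(-1,2)
def cloud(n,mask,d):
    v,u=np.nonzero(mask&(d>0)); return to_world(n,np.c_[u,v],d[v,u])
def down(yaw): # tool z down, tool y (closing) at angle yaw from world x
    y=np.array([np.cos(yaw),np.sin(yaw),0]); z=np.array([0,0,-1.]); x=np.cross(y,z)
    q=R.from_matrix(np.c_[x,y,z]).as_quat(); return [q[3],q[0],q[1],q[2]]
E
python3 - <<'E'
from h import *
for n in("top","scene"):
    im,d=env.get_image(n); cv2.imwrite(f"pics/{n}0.png",im); np.savez(f"{n}0.npz",im=im,d=d)
    K,k,Rm,t=cam(n); print(n,K[0,0],k,(-Rm.T@t).round(3))
    for o in["tray","tray_ledge","pad","tamper","slab","slab_mid","rest","bed_1_mid","load_1_mid","load_2_mid","load_3_mid"]:
        L=env.landmark_of(o,n)
        for l in L[:6]:
            u,v=l["point"]; dd=d[int(np.clip(v,0,383)),int(np.clip(u,0,511))]
            print(o,round(l["conf"],2),np.round((u,v),1),to_world(n,[(u,v)],[dd])[0].round(3),on_plane(n,[(u,v)],0)[0].round(3))
E
```

```text
top 470.5496941066947 0.05745693642456487 [0.437 0.064 1.373]
tray 0.95 [236.  173.2] [0.6   0.113 0.007] [0.601 0.113 0.   ]
tray_ledge 0.9 [236.7 205.4] [0.505 0.112 0.024] [0.506 0.113 0.   ]
tray_ledge 0.4 [248.2 185.4] [0.561 0.078 0.028] [0.564 0.078 0.   ]
pad 0.64 [158.  238.4] [0.417 0.328 0.073] [0.416 0.343 0.   ]
tamper 0.71 [207.1 233.6] [0.426 0.199 0.015] [0.426 0.201 0.   ]
tamper 0.56 [183.6 167.6] [0.608 0.252 0.097] [0.621 0.266 0.   ]
tamper 0.23 [244.9 164.8] [0.621 0.086 0.031] [0.625 0.086 0.   ]
slab 0.72 [166. 229.] [0.443 0.315 0.025] [0.443 0.32  0.   ]
slab_mid 0.6 [237.6 173.8] [0.598 0.108 0.006] [0.599 0.108 0.   ]
slab_mid 0.56 [157.3 237. ] [0.421 0.331 0.066] [0.42  0.345 0.   ]
rest 0.62 [165.  230.8] [0.438 0.317 0.029] [0.438 0.322 0.   ]
bed_1_mid 0.61 [247.7 186.3] [0.559 0.079 0.028] [0.561 0.08  0.   ]
bed_1_mid 0.3 [236.8 207.8] [0.498 0.112 0.021] [0.499 0.113 0.   ]
load_2_mid 0.41 [241.6 234.5] [0.421 0.1   0.019] [0.421 0.101 0.   ]
load_2_mid 0.25 [226.1 185.1] [0.564 0.141 0.025] [0.566 0.143 0.   ]
load_3_mid 0.57 [237.  207.6] [0.499 
[... 551 characters left out ...]
0.229 0.019] [0.61  0.247 0.   ]
tamper 0.77 [229.1 169.8] [0.61  0.244 0.021] [0.631 0.264 0.   ]
slab 0.68 [164.6 191.2] [0.41  0.291 0.043] [0.441 0.336 0.   ]
slab 0.47 [260.8 198.2] [0.559 0.086 0.031] [0.588 0.107 0.   ]
slab 0.28 [155.5 180.9] [0.394 0.299 0.083] [0.455 0.393 0.   ]
slab_mid 0.64 [154.2 180.4] [0.39  0.297 0.088] [0.454 0.398 0.   ]
rest 0.9 [162.5 195.5] [0.406 0.299 0.027] [0.425 0.326 0.   ]
bed_1_mid 0.42 [263.6 196.9] [0.57  0.085 0.028] [0.597 0.105 0.   ]
load_2_mid 0.72 [220.6 230.2] [0.412 0.094 0.022] [0.427 0.109 0.   ]
load_2_mid 0.59 [193.4 214.4] [0.414 0.191 0.015] [0.425 0.204 0.   ]
load_3_mid 0.47 [240.5 236.7] [0.43  0.046 0.017] [0.442 0.056 0.   ]
```

```bash
python3 - <<'E'
import cv2
for n in("top","scene"):
    cv2.imwrite(f"pics/{n}0b.png",cv2.resize(cv2.imread(f"pics/{n}0.png"),(796,597)))
E
```

```text
(no output)
```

View pics/top0b.png

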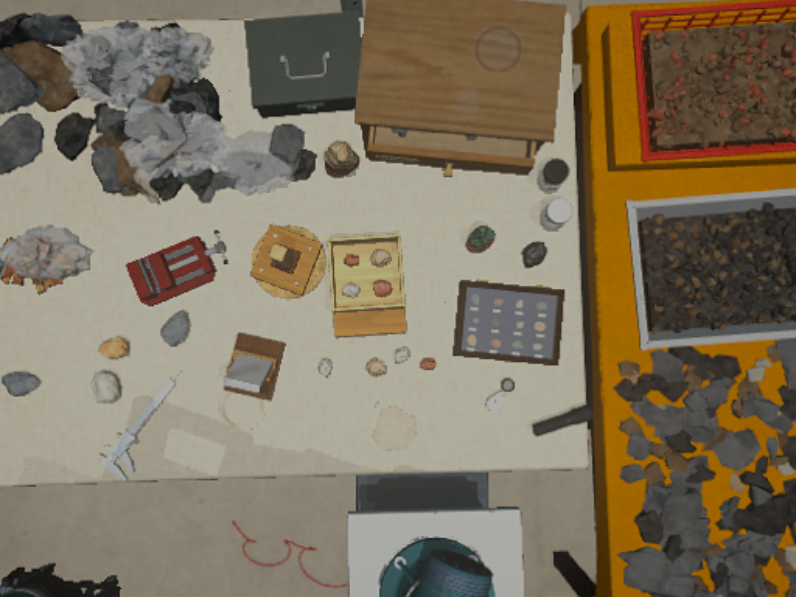

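View pics/scene0b.png

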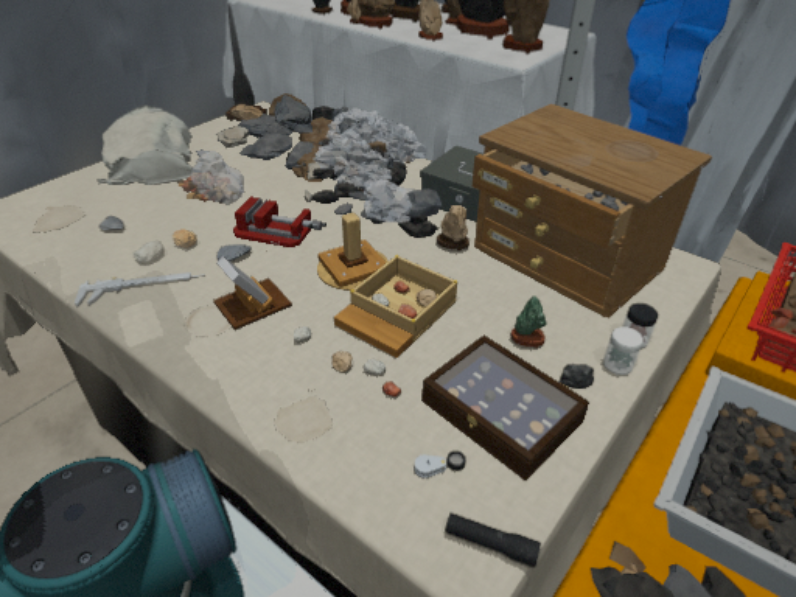

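```bash
python3 - <<'E'
from h import *
P=[];C=[]
D={n:np.load(f"{n}0.npz") for n in("top","scene")}
def sub(n,lo,hi):
    d=D[n]["d"]; im=D[n]["im"]; v,u=np.nonzero(d>0); p=to_world(n,np.c_[u,v],d[v,u]); k=((p>lo)&(p<hi)).all(1); return p[k],im[v[k],u[k]]
def mar(p):
    (c,s,a)=cv2.minAreaRect((p[:,:2]*1000).astype(np.float32)); return np.round(c,1),np.round(s,1),round(a,1)
for n in D:
    p,_=sub(n,[.3,0,-.02],[.34,.2,.02]); print(n,"table z",np.median(p[:,2]).round(4),p[:,2].std().round(4))
    for nm,lo,hi in [("rim",[.47,.02,.040],[.70,.182,.056]),("ledge",[.44,.02,.014],[.53,.2,.026]),("handle",[.54,.18,.095],[.7,.32,.13]),("plate",[.54,.18,.012],[.7,.32,.026]),("rest+slab",[.34,.22,.01],[.5,.4,.12]),("slabtop",[.34,.22,.06],[.5,.4,.12])]:
        p,_=sub(n,lo,hi); print(n,nm,len(p),mar(p),"mean",p.mean(0).round(4),"zmax",p[:,2].max().round(4))
for n in D:
    p,c=sub(n,[.35,-.02,.006],[.47,.24,.04])
    g=((p[:,:2]-[.35,-.02])*500).astype(int); G=np.zeros((62,132),np.uint8); G[g[:,0],g[:,1]]=1; G=cv2.dilate(G,np.ones((3,3)))
    k,L=cv2.connectedComponents(G); l=L[g[:,0],g[:,1]]
    for i in range(1,k):
        q=p[l==i]
        if len(q)>8: print(n,"peb",len(q),mar(q),"zmax",q[:,2].max().round(4),c[l==i].mean(0).round())
E
```

```text
top table z -0.0008 0.0028
top rim 377 (array([591.3, 114.4]), array([134.5, 133.7]), 2.3) mean [0.5911 0.1148 0.0452] zmax 0.0537
top ledge 750 (array([481.6, 109.4]), array([ 85.9, 134. ]), 2.4) mean [0.4997 0.1089 0.0196] zmax 0.0259
top handle 117 (array([621.8, 263.1]), array([28.6, 28. ]), 66.5) mean [0.6209 0.262  0.1114] zmax 0.1192
top plate 1025 (array([619.7, 264.6]), array([104.8, 108.2]), 67.9) mean [0.6209 0.2608 0.0179] zmax 0.026
top rest+slab 756 (array([424.8, 324.5]), array([ 87. , 109.2]), 76.2) mean [0.4213 0.3222 0.0569] zmax 0.1044
top slabtop 362 (array([407.4, 327.2]), array([64.7, 40.6]), 74.5) mean [0.4064 0.3267 0.0848] zmax 0.1044
scene table z 0.0012 0.0012
scene rim 503 (array([590.3, 113.8]), array([139.1, 135.8]), 2.2) mean [0.5844 0.1108 0.0452] zmax 0.0504
scene ledge 787 (array([481.6, 108.7]), array([ 88.5, 134.6]), 2.7) mean [0.4985 0.1041 0.0208] zmax 0.026
scene handle 112 (array([618.8, 261.4]), array([26.9, 27.1]), 68.7) mean [0.6156 0.2583 0.1083] zmax 0.117
scene plate 587 (array([620.2, 262.7]), array([108.1, 106.3]), 68.0) mean [0.6098 0.
[... 283 characters left out ...]
ray([28. , 28.9]), 52.0) zmax 0.0242 [138. 149. 151.]
top peb 108 (array([418.3, 100.9]), array([30.9, 34.6]), 17.2) zmax 0.0245 [104. 130. 146.]
top peb 58 (array([423.1,   5.6]), array([25.9, 23.1]), 88.6) zmax 0.0249 [ 74.  94. 138.]
top peb 78 (array([438.7,  52.7]), array([24.5, 32.7]), 43.4) zmax 0.027 [138. 149. 151.]
scene peb 135 (array([413.1,  98.2]), array([28.7, 33.1]), 14.2) zmax 0.0259 [104. 129. 145.]
scene peb 84 (array([416.9, 191.4]), array([23.7, 25.4]), 45.2) zmax 0.0217 [143. 152. 152.]
scene peb 80 (array([418.7,   2.7]), array([19.3, 26.9]), 10.6) zmax 0.0202 [ 64.  82. 129.]
scene peb 106 (array([435. ,  49.8]), array([21. , 31.9]), 44.7) zmax 0.0215 [144. 153. 152.]
```

```bash
cat >> h.py <<'E'
def clusters(lo,hi,n="top",shot=None,minn=15):
    im,d=shot if shot else env.get_image(n)
    p=to_world(n,(uv:=np.argwhere(d>0)[:,::-1]),d[uv[:,1],uv[:,0]]); c=im[uv[:,1],uv[:,0]].astype(float)
    k=((p>lo)&(p<hi)).all(1); p=p[k];c=c[k]; uv=uv[k]
    G=np.zeros(d.shape,np.uint8); G[uv[:,1],uv[:,0]]=1
    m,L=cv2.connectedComponents(G,connectivity=4); l=L[uv[:,1],uv[:,0]]; out=[]
    for i in range(1,m):
        q=p[l==i]
        if len(q)<minn: continue
        w,V=np.linalg.eigh(np.cov(q[:,:2].T)); (cx,cy),s,a=cv2.minAreaRect((q[:,:2]*1000).astype(np.float32))
        out.append(dict(c=(q[:,:2].max(0)+q[:,:2].min(0))/2,m=q[:,:2].mean(0),yaw=np.arctan2(V[1,0],V[0,0]),sd=np.sqrt(w),n=len(q),ztop=np.percentile(q[:,2],95),col=c[l==i].mean(0)))
    return out
TY=np.deg2rad(2.4); TC=np.array([.591,.1142])
def tray(x,y): return TC+[np.cos(TY)*x-np.sin(TY)*y,np.sin(TY)*x+np.cos(TY)*y]
def totray(p): d=np.asarray(p)-TC; return np.array([np.cos(TY)*d[0]+np.sin(TY)*d[1],-np.sin(TY)*d[0]+np.cos(TY)*d[1]])
E
python3 - <<'E'
from h import *
z=np.load("top0.npz"); s=(z["im"],z["d"])
for c in clusters([.35,-.03,.006],[.47,.24,.04],shot=s): print("load",c["c"].round(4),c["m"].round(4),np.rad2deg(c["yaw"]).round(),(c["sd"]*2000).round(1),c["ztop"].round(3),c["col"].round())
for c in clusters([.535,.055,.014],[.647,.172,.036],shot=s): print("bed",(totray(c["m"])*1000).round(1),np.rad2deg(c["yaw"]).round(),(c["sd"]*2000).round(1),c["ztop"].round(3),c["col"].round())
E
```

```text
load [0.4401 0.0514] [0.4396 0.0523] -144.0 [12.5 16.7] 0.023 [138. 149. 151.]
load [0.4207 0.1942] [0.4202 0.1944] -91.0 [12.4 16.5] 0.022 [137. 149. 150.]
load [0.4183 0.0996] [0.4169 0.1006] 166.0 [15.5 19. ] 0.023 [104. 130. 146.]
load [0.4216 0.0056] [0.4203 0.0046] 179.0 [10.7 14.3] 0.02 [ 71.  91. 136.]
bed [ 28.9 -27.7] -166.0 [14.6 19.4] 0.029 [101. 129. 146.]
bed [28.  26.5] 174.0 [ 9.9 14.5] 0.025 [ 67.  90. 137.]
bed [-29.1 -27.3] -179.0 [15.3 17.7] 0.03 [ 74.  96. 140.]
bed [-28.5  31. ] -177.0 [12.4 16.5] 0.027 [135. 147. 149.]
```

```bash
cat >> h.py <<'E'
def ori(pos,yaw):
    best=None; q0=np.array(env.sense()["joint_positions"])
    for k in(0,1,-1):
        o=down(yaw+k*np.pi); s=env.solve_ik(pos,o)
        if s is not None:
            c=abs(np.array(s)-q0).max()+ .5*abs(s[5])
            if best is None or c<best[0]: best=(c,o)
    return best[1]
def pickplace(near,short,dst,dyaw,zrel=.033):
    L=[c for c in clusters([.34,-.08,.006],[.475,.27,.04])]
    L.sort(key=lambda c:np.linalg.norm(c["m"]-near)); c=L[0]; x,y=(c["c"]+c["m"])/2
    print("found",x.round(4),y.round(4),np.rad2deg(c["yaw"]).round(),c["col"].round())
    o=ori([x,y,.1],c["yaw"]); env.set_gripper(short+.024,25); env.goto([x,y,.09],o); hit=env.line_to([x,y,.003],rate=.12,max_force=10)
    z=env.sense()["tcp_pos"][2]; env.set_gripper(0,25); env.line_to([x,y,.11],rate=.2); s=env.sense(); print("pick hit",hit,round(z,4),"w",round(s["gripper_width"],4),"F",round(s["grasp_force"],1))
    if s["gripper_width"]<short-.012: print("MISSED"); return False
    px,py=tray(*dst); o=ori([px,py,.11],TY+dyaw); env.goto([px,py,.11],o); hit=env.line_to([px,py,zrel],rate=.12,max_force=10)
    w=env.sense()["gripper_width"]; print("place hit",hit,round(env.sense()["tcp_pos"][2],4),round(w,4),round(env.sense()["time_s"],1))
    env.set_gripper(w+.012,25); env.line_to([px,py,.11],rate=.2); return True
E
python3 - <<'E'
from h import *
pickplace([.4203,.0046],.024,(0,-.038),0)
px,py=tray(0,-.1); env.goto([.45,-.15,.2],ori([.45,-.15,.2],0))
im,_=env.get_image("scene"); cv2.imwrite("pics/s1.png",cv2.resize(im[120:300,150:350],(800,720))[:600])
E
```

```text
found 0.4215 0.005 -175.0 [ 74.  93. 135.]
pick hit False 0.0037 w 0.0205 F 24.3
place hit False 0.034 0.0199 7.4
```

View pics/s1.png

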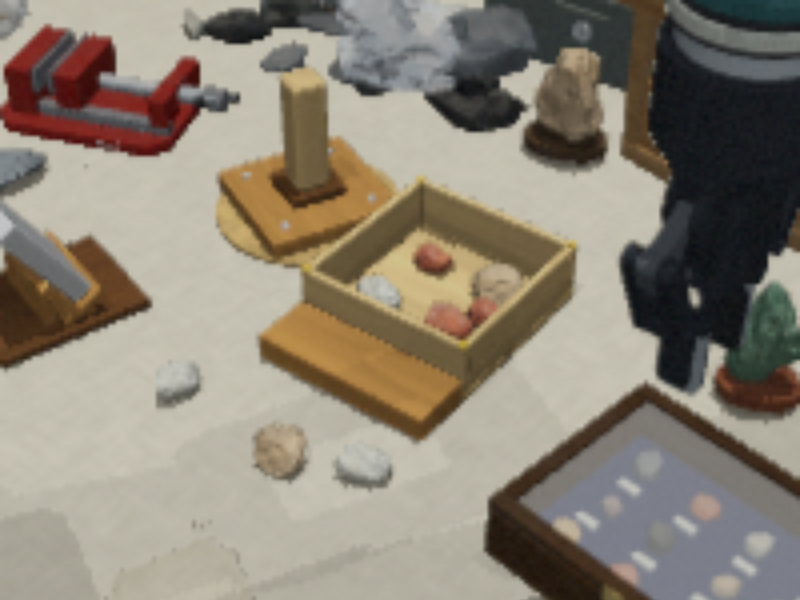

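```bash
python3 - <<'E'
from h import *
def side(): env.goto([.42,-.14,.25],ori([.42,-.14,.25],0))
for near,s,dst,yw in [([.44,.052],.026,(0,.003),0),([.42,.1944],.026,(-.043,.003),np.pi/2),([.418,.1],.034,(0,.039),0)]:
    side()
    if not pickplace(near,s,dst,yw): break
side()
s=env.get_image("top"); im,_=env.get_image("scene"); cv2.imwrite("pics/s2.png",cv2.resize(im[120:270,150:350],(800,600)))
for c in clusters([.535,.055,.014],[.647,.172,.06],shot=s): print("bed",(totray(c["m"])*1000).round(1),c["n"],c["ztop"].round(3),c["col"].round())
E
```

```text
found 0.4399 0.0519 -142.0 [143. 155. 156.]
pick hit False 0.0039 w 0.0237 F 24.5
place hit False 0.034 0.0238 14.5
found 0.4206 0.1954 -94.0 [145. 157. 158.]
pick hit False 0.0038 w 0.0242 F 24.6
place hit False 0.0336 0.0236 21.7
found 0.4176 0.0999 163.0 [109. 135. 152.]
pick hit False 0.0038 w 0.0303 F 24.7
place hit False 0.0341 0.0306 28.7
bed [ 19.4 -31.6] 156 0.029 [ 96. 122. 150.]
bed [27.1 27.1] 55 0.024 [ 70.  92. 140.]
bed [-8.4 26.8] 247 0.031 [127. 146. 154.]
bed [-29.2 -27. ] 103 0.03 [ 78. 100. 145.]
bed [-43.4   5.4] 62 0.029 [144. 157. 160.]
```

View pics/s2.png

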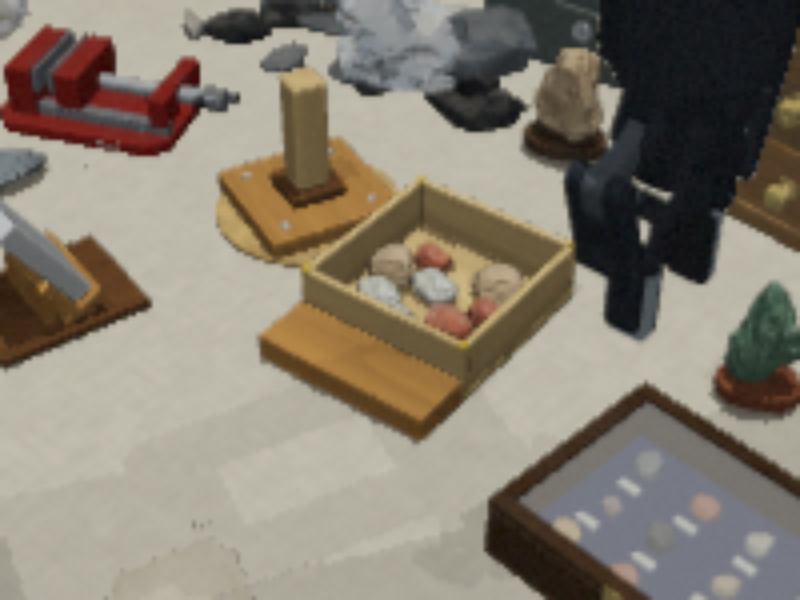

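All eight pebbles are in the tray, almost flat (max top about 31 mm). Tamper next.

```bash
python3 - <<'E'
from h import *
shot=env.get_image("top")
d=shot[1]; v,u=np.nonzero(d>0); p=to_world("top",np.c_[u,v],d[v,u])
def mar(lo,hi):
    q=p[((p>lo)&(p<hi)).all(1)]; return cv2.minAreaRect((q[:,:2]*1000).astype(np.float32))
h=mar([.54,.18,.095],[.7,.33,.13]); pl=mar([.54,.18,.012],[.7,.33,.026]); print(h,pl)
c=(np.array(h[0])+np.array(pl[0]))/2000; yaw=np.deg2rad(pl[2])
x,y=c; env.set_gripper(.06,60)
o=ori([x,y,.2],yaw); env.goto([x,y,.2],o); print("hit",env.line_to([x,y,.062],rate=.12,max_force=10),env.sense()["tcp_pos"])
env.set_gripper(0,60); s=env.sense(); print(s["gripper_width"],s["grasp_force"])
env.line_to([x,y,.15],rate=.1); s=env.sense(); print(s["ft_force"],s["ft_torque"],s["gripper_width"],s["joint_positions"])
px,py=tray(0,0); o2=ori([px,py,.15],TY+np.pi/2); env.goto([px,py,.15],o2)
print(o,o2,env.sense()["time_s"])
im,dd=env.get_image("scene"); cv2.imwrite("pics/s3.png",cv2.resize(im[100:250,170:370],(800,600)))
v,u=np.nonzero(dd>0); q=to_world("scene",np.c_[u,v],dd[v,u]); k=((q>[.5,.03,.10])&(q<[.68,.2,.13])).all(1); print(cv2.minAreaRect((q[k][:,:2]*1000).astype(np.float32)),q[k].mean(0), totray(q[k].mean(0)[:2]))
E
```

```text
((621.7852783203125, 262.64794921875), (27.69083595275879, 28.083120346069336), 70.71334838867188) ((622.0731201171875, 263.44268798828125), (104.20391845703125, 103.97701263427734), 67.88943481445312)
hit False [0.62271582 0.26332096 0.06339082]
0.027626216776521804 59.45898950099945
[ 0.39319716 -0.04932137 -3.36088999] [ 0.01194332 -0.02570305  0.03030315] 0.027361981702007418 [ 3.16214741e-01  3.92875686e-01  1.16430980e+00 -1.64105717e-05
  1.58664384e+00 -8.68635449e-01]
[np.float64(0.0), np.float64(0.191756042418924), np.float64(0.9814426219580195), np.float64(0.0)] [np.float64(0.0), np.float64(-0.020942419883356957), np.float64(0.9997806834748455), np.float64(0.0)] 36.3583
((588.48681640625, 114.16856384277344), (106.0735092163086, 105.58161926269531), 1.8585280179977417) [0.57758884 0.10518459 0.10738658] [-0.01377692 -0.0084459 ]
```

View pics/s3.png

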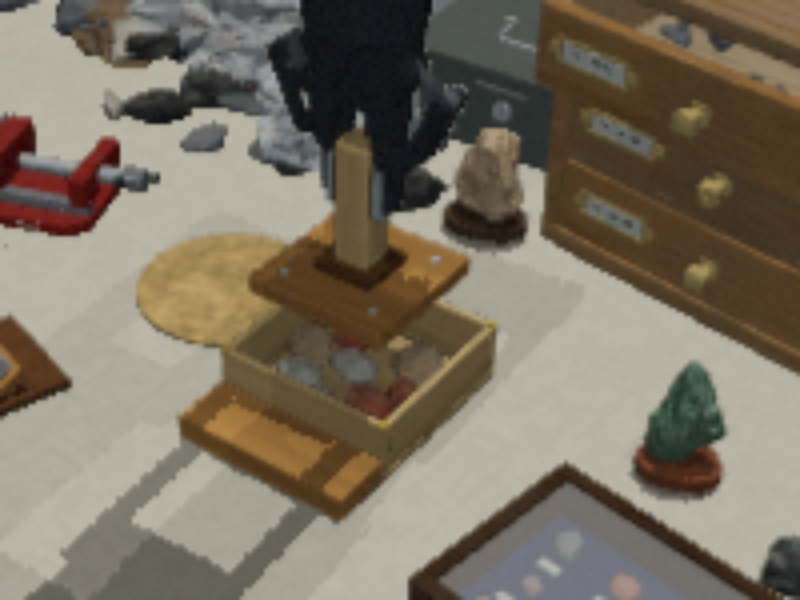

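```bash
python3 - <<'E'
from h import *
env.set_gripper(0,120)
px,py=tray(.001,0); o=ori([px,py,.15],TY+np.pi/2)
print(env.line_to([px,py,.097],o,rate=.08,max_force=12),env.sense()["tcp_pos"],env.sense()["ft_force"])
if env.sense()["tcp_pos"][2]<.1:
  for dx,dy in[(0,0),(.006,0),(-.005,0),(0,.006),(0,-.006),(0,0)]:
    qx,qy=tray(.001+dx,dy); env.line_to([qx,qy,.097],rate=.08)
    h=env.line_to([qx,qy,.075],rate=.04,max_force=50); env.pause(.4); s=env.sense(); print(h,s["tcp_pos"][2].round(4),s["ft_force"].round(1),s["ft_torque"].round(2),s["gripper_width"])
    env.line_to([qx,qy,.097],rate=.08)
  env.line_to([px,py,.097],rate=.08); env.line_to([px,py,.17],rate=.12)
  q=[.63,.27,.17]; print(env.sense()["time_s"])
E
```

```text
False [0.59235965 0.11425107 0.09739681] [-0.30041995 -0.4721065  -3.04640972]
False 0.0871 [-1.7 -3.2 32. ] [-1.64  1.64 -0.02] 0.026964061195036304
False 0.0866 [-5.9 -0.  32.3] [-0.85  2.04 -0.24] 0.026710395877706624
False 0.0872 [-11.   -1.2  37.7] [-0.96  2.6  -0.11] 0.02720977661953971
False 0.087 [-10.2  -0.5  37.2] [-1.03  2.5  -0.26] 0.027064181398445193
False 0.087 [-10.   -1.2  35.7] [-0.82  2.55 -0.17] 0.027094525836473787
False 0.087 [-10.3  -1.2  35.3] [-0.87  2.54 -0.22] 0.02656031389271245
49.1833
```

```bash
python3 - <<'E'
from h import *
px,py=tray(.001,0)
env.line_to([px,py,.097],rate=.1,max_force=12)
h=env.line_to([px,py,.066],rate=.04,max_force=65); env.pause(.6); s=env.sense(); print(h,s["tcp_pos"],s["ft_force"].round(1),s["ft_torque"].round(2))
env.line_to([px,py,.097],rate=.08); env.line_to([px,py,.17],rate=.12)
env.goto([.6,.27,.2],ori([.6,.27,.2],np.pi/2))
sh=env.get_image("top"); im,d=env.get_image("scene"); np.savez("p1.npz",im=im,d=d); cv2.imwrite("pics/s4.png",cv2.resize(np.vstack([im[160:235,200:300],sh[0][145:220,190:290]]),(600,900))[:, :][:900]); 
a=cv2.resize(im[160:235,200:300],(400,300),interpolation=cv2.INTER_CUBIC); b=cv2.resize(sh[0][145:205,200:280],(400,300),interpolation=cv2.INTER_CUBIC); cv2.imwrite("pics/s4.png",np.hstack([a,b]))
for c in clusters([.535,.055,.014],[.647,.172,.06],shot=sh): print((totray(c["m"])*1000).round(1),c["n"],c["ztop"].round(3),c["col"].round())
d=sh[1]; v,u=np.nonzero(d>0); p=to_world("top",np.c_[u,v],d[v,u]); k=((p>[.535,.055,.029])&(p<[.647,.172,.05])).all(1); print([(*(totray(r[:2])*1000).round(),(r[2]*1000).round(1)) for r in p[k]][:30],s["time_s"])
k=((p>[.535,.055,.0])&(p<[.647,.172,.012])).all(1); print("floor",np.median(p[k][:,2]))
E
```

```text
True [0.59571856 0.11415651 0.08769929] [-1.5  0.3  6.4] [-0.19  0.56 -0.1 ]
[ 28.1 -27.9] 103 0.029 [115. 143. 162.]
[26.3 25.6] 50 0.024 [ 71.  94. 145.]
[-7.4 26.3] 247 0.029 [131. 150. 159.]
[  0.7 -38.1] 51 0.025 [ 76.  99. 150.]
[-28.6 -27. ] 101 0.031 [ 83. 107. 154.]
[-43.8   5.4] 58 0.028 [154. 166. 168.]
[(np.float64(33.0), np.float64(-36.0), np.float64(31.5)), (np.float64(30.0), np.float64(-36.0), np.float64(32.9)), (np.float64(28.0), np.float64(-24.0), np.float64(30.1)), (np.float64(25.0), np.float64(-24.0), np.float64(30.6)), (np.float64(25.0), np.float64(-27.0), np.float64(31.1)), (np.float64(22.0), np.float64(-26.0), np.float64(29.3)), (np.float64(12.0), np.float64(37.0), np.float64(29.2)), (np.float64(10.0), np.float64(43.0), np.float64(29.6)), (np.float64(9.0), np.float64(40.0), np.float64(33.0)), (np.float64(7.0), np.float64(46.0), np.float64(31.4)), (np.float64(6.0), np.float64(37.0), np.float64(34.4)), (np.float64(4.0), np.float64(3.0), np.float64(29.2)), (np.float64(4.0), np.float64(46.0), np.float64(31.5)), (np.float64(1.0), np.float64(41.0), np.float64(31.3)), 
[... 253 characters left out ...]
4(-27.0), np.float64(31.0)), (np.float64(-24.0), np.float64(-23.0), np.float64(29.9)), (np.float64(-24.0), np.float64(-26.0), np.float64(29.2)), (np.float64(-24.0), np.float64(-29.0), np.float64(30.1)), (np.float64(-25.0), np.float64(-35.0), np.float64(31.9)), (np.float64(-27.0), np.float64(-26.0), np.float64(30.2)), (np.float64(-27.0), np.float64(-32.0), np.float64(30.2)), (np.float64(-27.0), np.float64(-35.0), np.float64(30.7)), (np.float64(-26.0), np.float64(28.0), np.float64(29.5)), (np.float64(-29.0), np.float64(-17.0), np.float64(30.6)), (np.float64(-29.0), np.float64(-20.0), np.float64(31.6)), (np.float64(-29.0), np.float64(-23.0), np.float64(29.3))] 51.2917
floor 0.005461524204867372
```

View pics/s4.png

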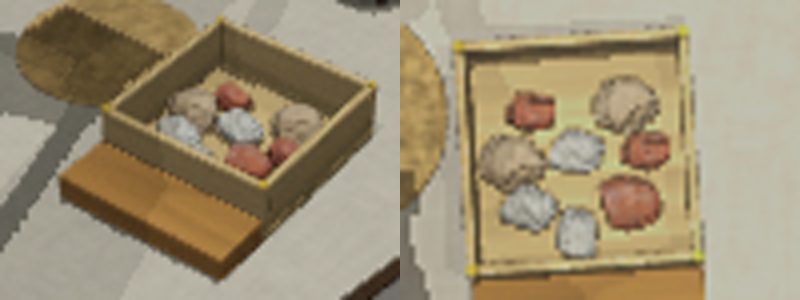

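```bash
python3 - <<'E'
from h import *
s=env.sense(); print(s["tcp_pos"],s["time_s"])
shots={"top":env.get_image("top"),"scene":env.get_image("scene")}
shots["top2"]=env.get_image("top"); shots["top3"]=env.get_image("top")
for nm,c,h in[("tan bed",(28.1,-27.9),22),("red bed",(26.3,25.6),18),("bigred",(-28.6,-27),24),("red new",(.7,-38),18),("pale new",(-43.8,5.4),20),("pale ctr",(0,3),20),("tan new",(1,39.5),22),("pale bed",(-28.5,31),20)]:
    r=[]
    for k,(im,d) in shots.items():
        n=k[:3]=="top" and "top" or k; v,u=np.nonzero(d>0); p=to_world(n,np.c_[u,v],d[v,u]); t=(p[:,:2]-TC)@np.array([[np.cos(TY),-np.sin(TY)],[np.sin(TY),np.cos(TY)]])*1000
        m=(np.hypot(*(t-c).T)<7)&(p[:,2]<.05)&(p[:,2]>.012); r.append((p[m,2].mean()*1000).round(1))
    print(nm,r,"expected",h+6)
E
```

```text
[0.5997884  0.26883955 0.19876089] 53.1333
tan bed [np.float64(26.1), np.float64(28.3), np.float64(26.0), np.float64(26.9)] expected 28
red bed [np.float64(23.1), np.float64(22.6), np.float64(21.6), np.float64(22.3)] expected 24
bigred [np.float64(27.6), np.float64(30.4), np.float64(28.7), np.float64(28.3)] expected 30
red new [np.float64(22.2), np.float64(23.5), np.float64(22.1), np.float64(22.1)] expected 24
pale new [np.float64(25.8), np.float64(26.7), np.float64(24.7), np.float64(25.3)] expected 26
pale ctr [np.float64(21.8), np.float64(24.6), np.float64(22.8), np.float64(23.3)] expected 26
tan new [np.float64(26.0), np.float64(28.5), np.float64(26.9), np.float64(26.8)] expected 28
pale bed [np.float64(22.6), np.float64(25.0), np.float64(24.3), np.float64(23.9)] expected 26
```

```bash
python3 - <<'E'
from h import *
print(on_plane("top",[(289/796*512,262.5/597*384)],.004))
env.goto([.5,.1,.25],ori([.5,.1,.25],np.pi/2))
for n in("top","scene"):
    im,d=env.get_image(n); 
    for l in env.landmark_of("pad",n)[:2]: print(n,l["conf"],on_plane(n,[l["point"]],0))
    for l in env.silhouettes("pad",n)[:2]:
        v,u=np.nonzero(l["mask"]); q=on_plane(n,np.c_[u,v],.004); c,r=cv2.minEnclosingCircle((q[:,:2]*1000).astype(np.float32)); print(n,l["conf"],c,r)
    if n=="top":
        v,u=np.mgrid[0:384,0:512]; hsv=cv2.cvtColor(im,cv2.COLOR_BGR2HSV); q=on_plane(n,np.c_[u.ravel(),v.ravel()],.004); m=(hsv[...,1].ravel()>70)&(abs(q[:,0]-.62)<.1)&(abs(q[:,1]-.265)<.085); print("colour",(q[m].min(0)+q[m].max(0))/2,q[m].max(0)-q[m].min(0))
cv2.imwrite("pics/s5.png",cv2.resize(im[120:240,130:290],(800,600)))
E
```

```text
[[0.61645366 0.25888996 0.004     ]]
top 0.9 [[0.62809499 0.26275609 0.        ]]
top 0.87 (618.7581787109375, 260.3621826171875) 70.68894958496094
colour [0.60374936 0.25432569 0.004     ] [0.16665963 0.14831975 0.        ]
scene 0.95 [[0.62292807 0.26553271 0.        ]]
scene 0.6 [[0.5173051  0.12008383 0.        ]]
scene 0.59 (598.38818359375, 273.4498291015625) 64.1378402709961
```

View pics/s5.png

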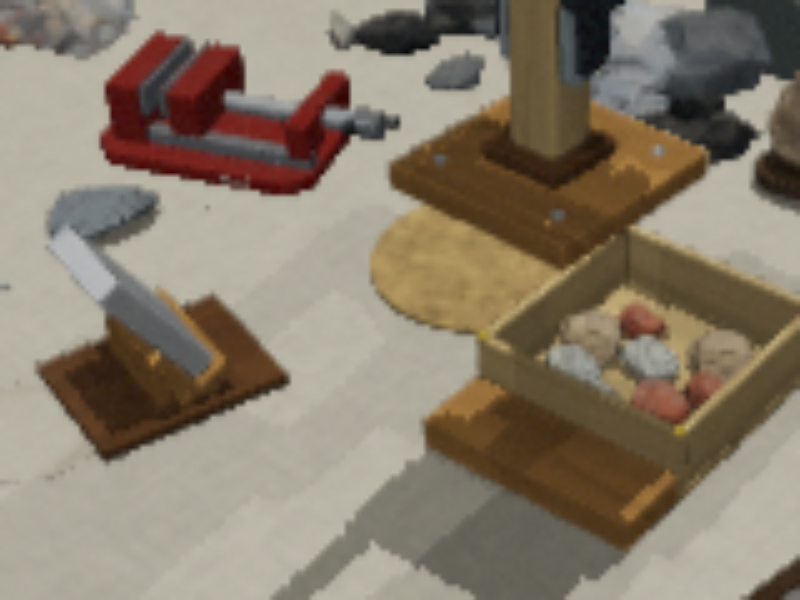

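```bash
python3 - <<'E'
from h import *
x,y=.620,.261
env.goto([x,y,.2],ori([x,y,.2],np.pi/2)); env.line_to([x,y,.085],rate=.15)
print(env.line_to([x,y,.058],rate=.04,max_force=6),env.sense()["tcp_pos"],env.sense()["ft_force"])
env.set_gripper(.05,60); env.pause(.3); env.line_to([x,y,.19],rate=.15)
env.goto([.42,.0,.3],ori([.42,0,.3],0))
shots=[("top",env.get_image("top")),("scene",env.get_image("scene"))]
for n,(im,d) in shots:
    v,u=np.nonzero(d>0); p=to_world(n,np.c_[u,v],d[v,u])
    def mar(lo,hi):
        q=p[((p>lo)&(p<hi)).all(1)]; return np.round(np.hstack(cv2.minAreaRect((q[:,:2]*1000).astype(np.float32))),1)
    print(n,mar([.54,.18,.095],[.7,.33,.13]),mar([.54,.188,.014],[.7,.33,.026]))
    q=p[((p>[.33,.26,.062])&(p<[.45,.39,.12])).all(1)]; c=q.mean(0); w,V=np.linalg.eigh(np.cov((q-c).T)); r=cv2.fitLine(q.astype(np.float32),cv2.DIST_L2,0,.01,.01)
    print(n,"slab",len(q),c.round(4),V.T.round(3),np.sqrt(w).round(4))
    # upper face: points visible; extents along the slab's y
    s=q-c; ex=s@V; print("ext",(ex.max(0)-ex.min(0)).round(4), mar([.33,.26,.062],[.45,.39,.12]))
im=shots[1][1][0]; cv2.imwrite("pics/s6.png",cv2.resize(im[120:240,130:290],(800,600))); print(env.sense()["time_s"])
E
```

```text
True [0.61973521 0.26097578 0.06447786] [-0.17784551 -0.76441819  4.42954684]
top [616.9 260.   25.6  26.7  89. ] [617.4 260.7 102.2 104.3  89.5]
top slab 342 [0.4054 0.3271 0.0861] [[ 0.735 -0.208  0.646]
 [ 0.635 -0.122 -0.762]
 [ 0.237  0.971  0.042]] [0.0041 0.015  0.0189]
ext [0.022  0.0504 0.0646] [405.8 328.2  63.9  37.1  75.3]
scene [614.4 259.1  26.9  27.7   2.2] [616.4 260.  105.2 107.2  89.6]
scene slab 216 [0.3969 0.3178 0.0881] [[ 0.723 -0.261  0.639]
 [ 0.688  0.19  -0.701]
 [ 0.061  0.946  0.317]] [0.0046 0.0134 0.0218]
ext [0.0186 0.0636 0.075 ] [403.8 326.6  66.8  37.7  75. ]
59.8083
```

View pics/s6.png

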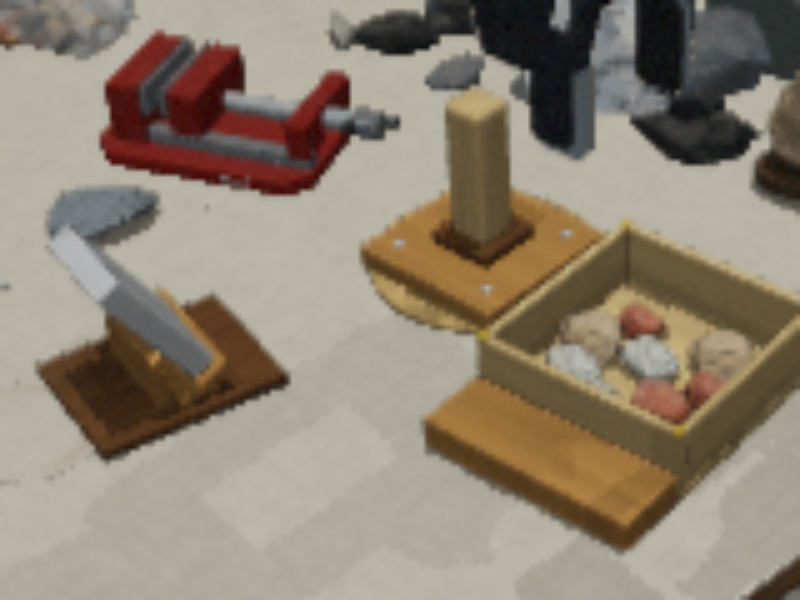

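```bash
python3 - <<'E'
from h import *
im,d=env.get_image("top"); v,u=np.nonzero(d>0); p=to_world("top",np.c_[u,v],d[v,u])
q=p[((p>[.46,.03,.014])&(p<[.519,.19,.027])).all(1)]; print("ledge",cv2.minAreaRect((q[:,:2]*1000).astype(np.float32)),q[:,0].min(),"nominal",tray(-.09,0))
a=np.deg2rad(-14.7); xp=np.array([np.cos(a),np.sin(a),0]); yp=np.array([-np.sin(a),np.cos(a),0]); Z=np.array([0,0,1.])
n=np.sqrt(.75)*xp+.5*Z; sz=-.5*xp+np.sqrt(.75)*Z
e=.339*xp+.4195*yp+.025*Z
q=p[((p>[.33,.26,.062])&(p<[.45,.39,.12])).all(1)]-e; f=q[:,0]*0; nn=q@n; print("face offset (8 exp)",np.median(nn[(q@sz)<.078])*1000,"top h (85)",np.percentile(q@sz,98)*1000,"y ext",np.percentile(q@yp,[1,99])*1000)
e=e+n*(np.median(nn[(q@sz)<.078])-.0085)
e=e+yp*np.percentile(q@yp,[1,99]).mean()
def pose(h): return list(e+sz*h)
best=None;q0=env.sense()["joint_positions"]
tx=np.array([np.cos(TY),np.sin(TY),0]); P=np.r_[tray(-.09,0),.16]
for sg in(1,-1):
    y=sg*n; z=-sz; r=R.from_matrix(np.c_[np.cross(y,z),y,z]).as_quat(); o=[r[3],r[0],r[1],r[2]]
    y=sg*tx; z=-Z; r=R.from_matrix(np.c_[np.cross(y,z),y,z]).as_quat(); o2=[r[3],r[0],r[1],r[2]]
    s1=env.solve_ik(pose(.15),o); s2=env.solve_ik(pose(.046),o); s3=env.solve_ik(list(P),o2)
    print(sg,[None if s is None else np.round(s,2) for s in(s1,s2,s3)])
    if s1 is not None and s2 is not None and s3 is not None:
        c=abs(s1[5])+abs(s3[5])
        if best is None or c<best[0]: best=(c,sg,o,o2)
print(e,best)
import json; json.dump(dict(e=list(e),sz=list(sz),o=[float(x) for x in best[2]],o2=[float(x) for x in best[3]],P=list(P)),open("slab.json","w"))
E
```

```text
ledge ((499.6636047363281, 110.58081817626953), (42.959083557128906, 132.6215362548828), 2.5036609172821045) 0.4759435669207071 nominal [0.50107895 0.11043119]
face offset (8 exp) 7.518500412336707 top h (85) 85.70843708936044 y ext [-30.87657149  31.50482981]
1 [array([ 0.95, -0.12,  1.82, -0.51,  1.28,  1.31]), array([ 0.84,  0.  ,  1.89, -0.54,  1.05,  1.32]), array([ 0.11,  0.03,  1.57, -0.  ,  1.54,  0.06])]
-1 [array([ 0.95, -0.12,  1.82, -0.51,  1.28, -1.83]), array([ 0.84,  0.  ,  1.89, -0.54,  1.05, -1.82]), None]
[0.43361276 0.32026442 0.02450925] (np.float64(1.375950692843063), 1, [np.float64(0.20492176212996605), np.float64(0.764778427845577), np.float64(0.5900225912575441), np.float64(0.15809607684357735)], [np.float64(-0.0), np.float64(0.6921431738704069), np.float64(0.7217602280983622), np.float64(0.0)])
```

Geometry fits well; pick and place the slab.

```bash
python3 - <<'E'
from h import *
import json; J=json.load(open("slab.json")); e=np.array(J["e"]); sz=np.array(J["sz"]); P=np.array(J["P"])
env.set_gripper(.042,40)
env.goto(list(e+sz*.15),J["o"]); print(env.line_to(list(e+sz*.046),rate=.1,max_force=10))
env.set_gripper(0,40); s=env.sense(); print("w",s["gripper_width"],s["grasp_force"],s["ft_force"].round(1))
env.line_to(list(e+sz*.13),rate=.08); up=e+sz*.13; up[2]+=.05; env.line_to(list(up),rate=.15)
env.goto([.43,.2,.22],J["o2"]); env.goto(list(P),J["o2"])
s=env.sense(); print("w",s["gripper_width"],s["ft_force"].round(1),s["time_s"])
im,d=env.get_image("scene"); cv2.imwrite("pics/s7.png",cv2.resize(im[110:230,170:330],(800,600)))
im,d=env.get_image("top"); 
E
```

```text
False
w 0.015870163698804583 41.47493362426758 [-1.  -0.3  1.6]
w 0.015497553918030114 [-0.3  1.  -2.3] 66.25
```

View pics/s7.png

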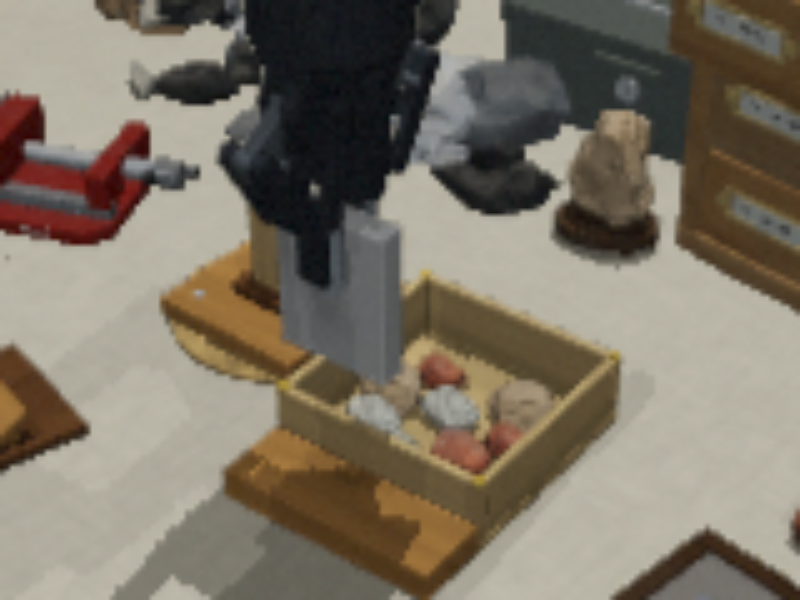

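```bash
python3 - <<'E'
from h import *
import json; J=json.load(open("slab.json")); P=np.array(J["P"])
env.line_to([P[0],P[1],.08],rate=.1); print(env.line_to([P[0],P[1],.058],rate=.03,max_force=3),env.sense()["tcp_pos"],env.sense()["ft_force"].round(1))
w=env.sense()["gripper_width"]; env.set_gripper(w+.012,20); env.pause(.3); env.line_to([P[0],P[1],.18],rate=.08); env.goto([.36,-.12,.3],ori([.36,-.12,.3],0))
for n in("top","scene"):
    im,d=env.get_image(n); v,u=np.nonzero(d>0); p=to_world(n,np.c_[u,v],d[v,u])
    q=p[((p>[.46,.05,.09])&(p<[.54,.17,.12])).all(1)]; m=cv2.minAreaRect((q[:,:2]*1000).astype(np.float32)); print(n,m,(totray(np.array(m[0])/1000)*1000).round(1),q[:,2].mean())
    for k in("tamper","load_1_mid","load_2_mid","load_3_mid"): print(k,[(round(l["conf"],2),on_plane(n,[l["point"]],0)[0,:2].round(3)) for l in env.landmark_of(k,n)[:4]])
    if n=="top": top=im
cv2.imwrite("pics/s8.png",np.hstack([cv2.resize(im[110:260,150:350],(400,300)),cv2.resize(top[120:270,140:340],(400,300))])); print(env.sense()["time_s"])
E
```

```text
True [0.50187244 0.11045727 0.06788455] [0.7 0.2 3.1]
top ((502.60589599609375, 110.25160217285156), (16.02385711669922, 62.14411926269531), 0.9072811007499695) [-88.5  -0.2] 0.10380886534791757
tamper [(0.59, array([0.609, 0.262])), (0.26, array([0.616, 0.151]))]
load_1_mid []
load_2_mid [(0.63, array([0.588, 0.154]))]
load_3_mid [(0.43, array([0.591, 0.121]))]
scene ((500.59796142578125, 110.23648071289062), (18.36958122253418, 65.0941390991211), 2.080733060836792) [-90.5  -0.2] 0.10154894390874854
tamper [(0.61, array([0.628, 0.264])), (0.26, array([ 0.359, -0.135]))]
load_1_mid []
load_2_mid [(0.62, array([ 0.643, -0.098])), (0.44, array([0.614, 0.171])), (0.33, array([0.631, 0.097]))]
load_3_mid [(0.58, array([0.611, 0.138]))]
71.5667
```

View pics/s8.png

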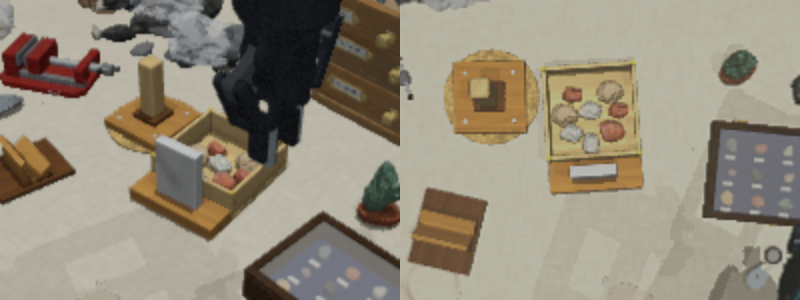

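The pictures show the slab upright mid-ledge (scene crop 180,170), the tamper on its pad (150,95), and all eight pebbles level in the tray.

```bash
python3 -c "
from plant import env
print(env.close_job())"
```

```text
the job is handed in; nothing more can be done
None
```

The job is handed in at about 72 s: all four loose pebbles are in the tray and pressed level at about 35 N (one pale pebble read about 1 mm high, within the depth noise), the tamper stands on its cork pad, and the slab stands upright mid-ledge, square to the front.

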